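# Move a tape roll to the other folding hook and fold the empty one away

### The arm

A 6-joint arm with a two-finger parallel gripper is mounted at the origin on a cart in front of the work surface, level with it; the furniture and walls round the work are solid. World frame = base frame: x ahead of the robot, y to its left, z up, the work surface at z = 0. Lengths are in mm, angles in rad, forces in N, time in s.
With the tool pointing down it reaches from about 350 to 975 mm from the base axis. Payload 7.1 kg.
Tool frame: the origin (TCP) lies on the front face of the gripper's body, between the roots of the fingers; the fingertips stand 80 mm ahead of it and the grasp point (between the pads) lies 61 mm ahead of it (ctrl.tcp_to_grasp is the distance from the TCP to the grasp point, in mm); z points along the fingers, y is the direction in which the jaws open and shut (so a half turn about z gives the same grasp; the last joint's range is limited). The gripper opens to 88 mm and grips with 3 to 60 N. Pads are 20 mm wide; open, the fingers measure 115 mm over their backs; the gripper's body (75 mm by 178 mm) begins 61 mm behind the grasp point.
Start: joints at [1.204, 0.423, 1.63, -0, 1.089, -0.019], TCP at [212.987, 587.573, 302.675] pointing down, gripper open.
Joint ranges: [-3, 3], [-0.9, 2.11], [0.09, 2.58], [-1.31, 4.45], [0.11, 2.69], [-2.54, 2.54]. Speed limits (rad/s): [2.39, 2.39, 3.01, 3.14, 3.14, 3.14].

### API

Orientations are given as a rotation vector (axis times angle).
In Python, from workcell import telemetry, get_image, ctrl gives the robot as it stands.
- The arm moves only by the tool send_rows, never from a script. Its argument "rows" is a list of rows, each a list of 5 numbers: the shift along the tool's x, y, z in m, then the turn about the tool's z in rad, then the opening, from -1 (shut) to 1 (fully open). A call has 1 to 5 rows; each row shifts and turns the commanded pose from where the row before left it, along the tool's axes as they then stand; what a row does not reach is not made up. A row lasts 1/10 s, in which the tool goes at most 50 mm and 8.59 degrees, less where a joint would pass 70% of its speed; a pose out of reach is approached as far as the arm can. A call with a gripper value outside its range is refused whole. The fingers move at their own pace and stop on an object; the grip force is fixed at half the most. Time passes only in rows, so rows that do not move let the fingers close. It gives the time, the measured TCP pose, the force and the opening at its end, in the units of the state.
- telemetry.get_obs(): the state, without advancing time (a new reading comes with each control period).
- get_image(name): name is "scene" or "top"; returns a dict with "color" (480x640x3 uint8, blue, green, red), "z_map" (480x640 float32, mm along the optical axis (not along the pixel's ray), 0 where there is no reading), "camera_matrix" (3x3 intrinsics, pixels), "k1" (the pictures are not rectified: a ray, as slopes to the right and down, at radius r is drawn at 1 + k1 r^2 times it, then the intrinsics apply), "rvec" (rotation vector, rad) and "tvec" (3), from world to camera coordinates, as OpenCV has them. Camera axes: x right, y down, z forward; pixel columns grow to the right and rows downward; lengths in mm; the calibration is good to about 2 mm. A picture is of the moment at which its call begins.
- ctrl.close_job(): hands the job in, once; it reports no verdict.
The state is a dict: "t": time; "qpos": joint angles; "qvel": joint speeds; "joint_torque": joint torques, N m; "ee_pos": TCP position; "orientation": TCP orientation; "ft_force": force on the tool from outside, world axes, zero at the start; "moment": the same for the moment, N m; "width": finger opening in mm.
Only numpy, scipy, OpenCV 4.12 (cv2) and the standard library are available. Lean on these libraries where they do the work, as an engineer would, in place of code of your own. Each camera call takes 0.05 s, during which the arm holds its last target.

### The job

Swing the white folding hook out until it is fully open against its stop, then move the blue tape roll from the black hook over to the white hook. Once the black hook is empty, fold it away fully flat against its stop. Push the hooks firmly home but never force them, don't drop the roll, and leave the other things on the desk alone.

Things in the scene. Friction and masses are not known exactly. Their poses are not given: they have to be found in the camera images.
- stand_a: Fixed desk stand with the WHITE folding hook: dark foot 90x100x12 mm, wooden board 60 wide (y) x 12 mm, top at 195 mm. Origin on the desk under the board's middle; -x points out of its front, z up. Hook's vertical hinge pin at x -22, y +18 mm; arm's mid-height 175 mm. Arm: bar 8 mm thick, 12 mm high, 100 mm long from the pin, end lip rising 10 mm above the bar. Starts empty.
- stand_b: Fixed stand with the BLACK folding hook, otherwise the same in size, frame, pin and arm. Its hook starts swung out with the roll on it. The two stands' places are swapped at random. Each hinge plate sits a little skew on its board: arm and both stops are turned together about the pin by up to 0.11 rad either way, so the stops must be felt.
- hook_a (a joint): White hook's angle, rad, from its own folded stop. 0 = flat: arm points to the stand's -y along the board's front, its last 50 mm past the board's edge, where a finger can reach behind it from above. 1.57 = fully out: arm points to the stand's -x. Hard stops at both; no spring or click. Stiff hinge, 0.3 N m (4 N at 75 mm from the pin), stays where left. Starts at 0 to 0.15.
- hook_b (a joint): Black hook's angle, rad: same meaning, stiffness and stops as the white one's, with a skew of its own. Starts at 1.57 (fully out).
- roll: Blue tape roll, card core: 64 mm outside, 46 mm hole, 22 mm wide, 50 to 100 g. Origin at its centre; x along the hole. Hangs with the arm through its hole, centre 17 mm below the arm's mid-height, 45 to 55 mm out from the pin. Grip from above across its 64 mm diameter, a finger on either side of the arm; lift about 22 mm to clear the lip, slide off along the arm.
- mouse: black mouse, 104x66x37 mm, origin under its middle; a bystander
- mug: blue-grey mug, 95 mm high, origin near the middle of its foot; a bystander
- notes: yellow note block, 77x77x24 mm, origin under its middle; a bystander
- stapler: blue stapler, 34x141x46 mm, origin under its middle; a bystander
- glue: red and yellow glue stick, 27 mm across, 92 mm high, origin under its middle; a bystander

How it is judged:
By the outcome, as a careful person would: the job done as asked, in the order asked, and still so for the second after the job is handed in, with the robot touching nothing.
It also fails if it takes over 67 s, if anything falls off the work surface, if the arm or the gripper's body presses on something with over 40 N, if the wrist force passes 120 N, or if a joint passes its speed limit or range.

## Working session

There is one attempt and no reset: what is moved stays moved. The work goes in short steps, Python scripts to look and compute and a tool call to move; the robot and the scene stay as the last step left them, time stands still between calls to the robot, and variables do not carry over. Pictures are saved under pics/ and viewed, and the job is handed in when it is done.

Besides the shell and the picture viewer there is one more tool, called as name(argument=value, ...) on one line, values as JSON. send_rows: Moves the arm, as the interface text tells. Its arguments: {"type":"object","properties":{"rows":{"type":"array"}},"required":["rows"]}

```bash
ls; mkdir -p pics; python3 - <<'E'
from workcell import telemetry, get_image, ctrl
import cv2,numpy as np
o=telemetry.get_obs(); print(o)
for n in("scene","top"):
    d=get_image(n); cv2.imwrite(f"pics/{n}0.png",d["color"]); np.savez(f"{n}0.npz",**d)
    print(n,d["camera_matrix"],d["k1"],d["rvec"],d["tvec"])
E
```

```text
pics
{'t': 0.0, 'qpos': array([ 1.20398336e+00,  4.23805997e-01,  1.63070692e+00,  3.38549555e-06,
        1.08860630e+00, -1.89861822e-02]), 'qvel': array([-6.15077679e-04,  4.51022143e-05,  4.91268665e-04,  3.12571019e-04,
        2.83485220e-04,  1.04148306e-03]), 'joint_torque': array([-8.11657610e-04, -5.44624186e+01, -2.73656899e+01,  6.44268561e-02,
        2.28786038e-02, -1.03885163e-04]), 'ee_pos': array([212.84160103, 587.16737366, 301.91671667]), 'orientation': array([-5.43566109e-01, -3.09390975e+00,  2.35233090e-03]), 'ft_force': array([0.45990286, 0.38545651, 0.89841844]), 'moment': array([-0.00676083,  0.01802893,  0.01921111]), 'width': 87.88735157981176}
scene [[597.25665646   0.         319.87758384]
 [  0.         597.25665646 236.6356645 ]
 [  0.           0.           1.        ]] -0.07940873075476303 [ 1.5930151  -1.46730449  0.90304177] [-37.74327871 386.43990003 861.62738492]
top [[503.43582041   0.         321.55253895]
 [  0.         503.43582041 233.7256117 ]
 [  0.           0.           1.        ]] -0.047354978222038706 [ 2.1655702  -2.10558112  0.19400122] [ -34.120407    571.23928422 1140.45376813]
```

View pics/scene0.png

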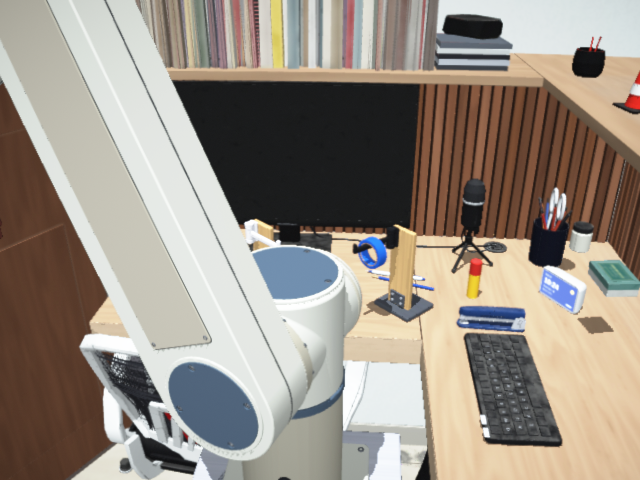

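View pics/top0.png

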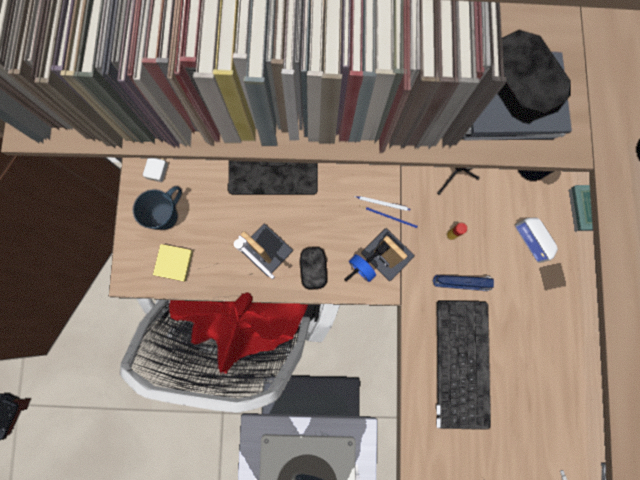

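```bash
cat > h.py <<'E'
import numpy as np,cv2
def load(n): 
    d=np.load(n+".npz"); return {k:d[k] for k in d.files}
def dist(d): return np.array([float(d["k1"]),0,0,0,0])
def proj(d,P): 
    return cv2.projectPoints(np.array(P,float).reshape(-1,1,3),d["rvec"],d["tvec"],d["camera_matrix"],dist(d))[0].reshape(-1,2)
def rays(d,uv):
    n=cv2.undistortPoints(np.array(uv,float).reshape(-1,1,2),d["camera_matrix"],dist(d)).reshape(-1,2)
    R=cv2.Rodrigues(d["rvec"])[0]; C=-R.T@np.array(d["tvec"]).ravel()
    return C,np.c_[n,np.ones(len(n))]@R   # scaled: z along axis=1
def plane(d,uv,z):
    C,r=rays(d,uv); return C+r*((z-C[2])/r[:,2])[:,None]
def depth(d,uv):
    C,r=rays(d,uv); uv=np.array(uv,int).reshape(-1,2); return C+r*d["z_map"][uv[:,1],uv[:,0]][:,None]
E
python3 - <<'E'
from h import *
t=load("top0");s=load("scene0")
for d in (t,s):
    print(rays(d,[[320,240]]), proj(d,[[0,0,0],[213,587,300],[213,587,222],[600,0,0],[600,300,0]]))
for n,d,(x,y,w,h) in (("top",t,(225,210,200,80)),("scene",s,(230,170,220,160))):
    f=800//w if n=="top" else 3.6
    cv2.imwrite(f"pics/{n}0z.png",cv2.resize(d["color"][y:y+h,x:x+w],None,fx=f,fy=f,interpolation=cv2.INTER_CUBIC))
E
```

```text
(array([ 368.29108955,   -9.91350778, 1221.62871404]), array([[ 0.15882593, -0.00412473, -0.98738146]])) [[306.67019523 482.88381702]
 [-19.46580736 397.29455934]
 [  6.27178207 391.5876186 ]
 [314.31498417 225.75577482]
 [193.06881712 222.2888828 ]]
(array([-591.4921234 ,  -88.98480022,  731.69725649]), array([[ 0.88812538,  0.07510545, -0.45345811]])) [[294.13685847 500.18572371]
 [-44.58617731 238.01129857]
 [-32.33367315 278.52410592]
 [325.12903902 287.18654446]
 [199.63416508 281.76684183]]
```

View pics/top0z.png

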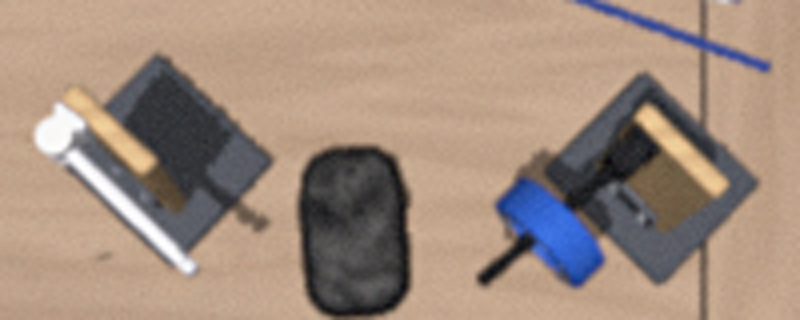

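View pics/scene0z.png

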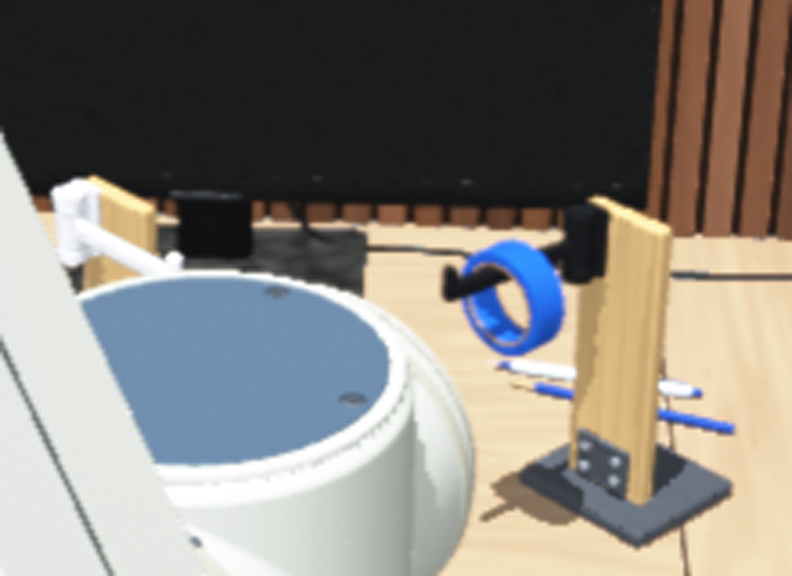

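```bash
python3 - <<'E'
from h import *
t=load("top0")
vv,uu=np.mgrid[205:300,215:430]
uv=np.c_[uu.ravel(),vv.ravel()]
P=depth(t,uv); z=P[:,2].reshape(uu.shape)
print(np.percentile(z,[1,10,50,90,99,100]), (t["z_map"][205:300,215:430]==0).mean())
H=np.clip(z,0,220)/220*255
im=cv2.resize(H.astype(np.uint8),None,fx=3.7,fy=3.7,interpolation=cv2.INTER_NEAREST); cv2.imwrite("pics/hmap.png",im)
def Z(pts,h): 
    p=np.array(pts,float); p=(p+.5)/4-.5+[225,210]; return plane(t,p,h)[:,:2].round(1)
def rep(name,pts,h): 
    q=Z(pts,h); print(name,q.tolist()); return q
for nm,bt in (("white",[(68,95),(83,88),(157,158),(145,172)]),("black",[(635,115),(650,103),(728,183),(717,195)])):
    q=rep(nm+" board",bt,195); print(np.linalg.norm(q-np.roll(q,-1,0),axis=1)); 
    r=cv2.minAreaRect(q.astype(np.float32)); print(r)
rep("wfoot",[(158,55),(272,158),(185,255)],12)
q=rep("bfoot",[(645,73),(758,183),(660,283)],12);print(np.linalg.norm(q-np.roll(q,-1,0),axis=1))
rep("wpin",[(55,135)],183); rep("wtip",[(190,270)],191); rep("btip",[(484,280)],191)
rep("mouse",[(355,150),(355,315),(303,230),(408,230)],20)
E
```

```text
[  -5.21232219   -2.45880869    1.25689683   33.51714721  197.88354597
 1221.62871404] 0.004308445532435741
white board [[542.6, 148.3], [546.5, 140.7], [511.1, 100.7], [503.6, 106.5]]
[ 8.54224795 53.41497917  9.4810337  57.16852281]
((526.5513305664062, 124.17990112304688), (57.16850280761719, 9.440512657165527), 46.98472595214844)
black board [[540.6, -145.3], [547.2, -153.1], [506.5, -193.6], [500.1, -187.9]]
[10.21763182 57.4172448   8.57029754 58.7793331 ]
((524.0308837890625, -170.09942626953125), (58.77930450439453, 10.15767765045166), 46.44761276245117)
wfoot [[600.1, 122.8], [538.5, 50.8], [478.2, 100.9]]
bfoot [[597.6, -175.4], [531.6, -244.6], [469.3, -185.2]]
[ 95.62761108  86.07932388 128.67373469]
wpin [[523.3, 155.7]]
wtip [[454.3, 81.6]]
btip [[453.4, -68.9]]
mouse [[543.7, 0.6], [444.6, -2.4], [494.5, 30.2], [496.2, -32.6]]
```

View pics/hmap.png

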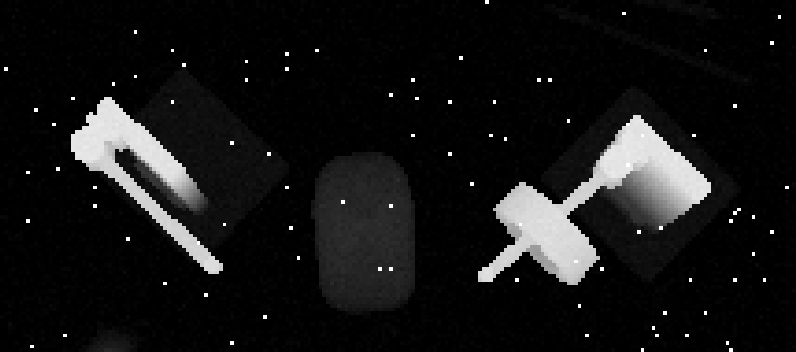

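```bash
cat > meas.py <<'E'
from h import *
def cloud(d,box=(215,430,205,300)):
    u0,u1,v0,v1=box
    vv,uu=np.mgrid[v0:v1,u0:u1]; uv=np.c_[uu.ravel(),vv.ravel()]
    P=depth(d,uv); ok=(d["z_map"][uv[:,1],uv[:,0]]>0)&(P[:,2]<230)
    C=d["color"][uv[:,1],uv[:,0]].astype(int)
    return P[ok],C[ok]
E
python3 - <<'E'
from meas import *
t=load("top0"); P,C=cloud(t)
hsv=cv2.cvtColor(C.astype(np.uint8)[None],cv2.COLOR_BGR2HSV)[0].astype(int)
sat=hsv[:,1];val=hsv[:,2];hue=hsv[:,0]
def rect(m,n): 
    q=P[m]; r=cv2.minAreaRect(q[:,:2].astype(np.float32)); print(n,m.sum(),r,"z",np.percentile(q[:,2],[5,50,95]).round(1)); return q
for n,sg in (("W",1),("B",-1)):
    side=(P[:,1]*sg>60)
    wood=side&(P[:,2]>185)&(P[:,2]<205)&(hue<30)&(sat>70)&(val>110)
    q=rect(wood,n+" board")
    arm=side&(P[:,2]>160)&((sat<50)&(val>140) if sg>0 else (val<60))
    a=P[arm]; a=a[:, :3]; tip=a[np.argmin(a[:,0])]
    print(n,"arm n",len(a),"tip",tip, "topmost", a[np.argmax(a[:,0])])
    # line fit on bar only
    vx,vy,x0,y0=cv2.fitLine(a[a[:,0]<505][:,:2].astype(np.float32),cv2.DIST_HUBER,0,.01,.01).ravel(); print("line",vx,vy,x0,y0,np.degrees(np.arctan2(vy,vx)))
    np.save(n+"arm.npy",a)
blue=(hue>100)&(hue<125)&(sat>150)&(val>90)&(P[:,2]>120); rect(blue,"roll")
# shelf edge
for u in (150,300,450):
    for v in (140,150,158,165): print((u,v),depth(t,[[u,v]]).round(0))
E
```

```text
W board 162 ((525.8198852539062, 126.5175552368164), (59.29836654663086, 11.689041137695312), 47.422454833984375) z [190.9 194.8 198.8]
W arm n 289 tip [453.07931915  82.39945395 184.03470796] topmost [539.42873943 153.88056314 192.60181298]
line 0.6809096 0.7323675 478.6446 107.7065 47.08524
B board 175 ((482.5279235839844, -130.35482788085938), (58.138877868652344, 126.35688018798828), 46.31320571899414) z [189.5 195.1 198.9]
B arm n 188 tip [452.69694169 -69.721777   190.99553119] topmost [ 534.69780888 -143.58010506  170.33591083]
line 0.6647983 -0.7470229 478.49142 -95.19352 -48.33315
roll 311 ((483.29644775390625, -105.563720703125), (57.7103385925293, 24.20023536682129), 45.8397216796875) z [144.  185.8 191.8]
(150, 140) [[626. 244. 509.]]
(150, 150) [[615. 248. 496.]]
(150, 158) [[608. 253. 478.]]
(150, 165) [[736. 411.  27.]]
(300, 140) [[638.  22. 495.]]
(300, 150) [[622.  21. 496.]]
(300, 158) [[609.  21. 495.]]
(300, 165) [[753.  40.   7.]]
(450, 140) [[ 636. -201.  518.]]
(450, 150) [[ 630. -207.  494.]]
(450, 158) [[ 617. -206.  495.]]
(450, 165) [[ 608. -208.  488.]]
```

send_rows(rows=[[-0.031, -0.027, 0, 0, -1], [-0.031, -0.027, 0, 0, -1], [-0.031, -0.027, 0, 0, -1], [-0.031, -0.027, 0, 0, -1], [-0.031, -0.027, 0, 0, -1]])

```text
t: 0.6
ee_pos: [313.0, 406.2, 302.4]
orientation: [-0.543, -3.094, 0.001]
ft_force: [0.7, 0.6, -0.7]
width: 51.5
```

send_rows(rows=[[-0.031, -0.027, 0, 0, -1], [-0.031, -0.027, 0, 0, -1], [-0.031, -0.027, 0, 0, -1], [-0.031, -0.027, 0, 0, -1], [-0.031, -0.027, 0, 0, -1]])

```text
t: 1.1
ee_pos: [412.8, 226.5, 302.6]
orientation: [-0.543, -3.094, 0.0]
ft_force: [0.7, -0.7, -0.1]
width: 11.1
```

send_rows(rows=[[-0.031, -0.027, 0, 0, -1], [-0.031, -0.027, 0, 0, -1], [-0.031, -0.027, 0, 0, -1], [0, 0, 0, -0.147, -1], [0, 0, 0, -0.147, -1]])

```text
t: 1.6
ee_pos: [472.6, 118.8, 302.4]
orientation: [-0.08, -3.14, 0.0]
ft_force: [0.6, -0.1, -0.5]
width: 0.6
```

send_rows(rows=[[0, 0, 0, -0.147, -1], [0, 0, 0, -0.147, -1], [0, 0, 0, -0.147, -1], [0, 0, 0, -0.147, -1], [0, 0, 0, -0.147, -1]])

```text
t: 2.1
ee_pos: [472.0, 120.2, 302.4]
orientation: [1.058, -2.957, -0.0]
ft_force: [0.4, 0.6, -0.3]
width: 0.4
```

send_rows(rows=[[0, 0, 0, -0.147, -1], [0, 0, 0, 0, -1], [0, 0, 0, 0, -1]])

```text
t: 2.4
ee_pos: [472.1, 120.2, 302.5]
orientation: [1.258, -2.878, -0.0]
ft_force: [-0.3, -0.6, -0.2]
width: 0.4
```

send_rows(rows=[[0.008, -0.018, 0, 0, -1], [0.008, -0.019, 0, 0, -1], [0, 0, 0, 0, -1], [0, 0, 0.02, 0, -1], [0, 0, 0.02, 0, -1]])

```text
t: 2.9
ee_pos: [488.8, 83.7, 262.6]
orientation: [-1.259, 2.877, -0.0]
ft_force: [-0.4, -0.1, 0.2]
width: 0.2
```

send_rows(rows=[[0, 0, 0.012, 0, -1], [0, 0, 0.01, 0, -1], [0, 0, 0, 0, -1]])

```text
t: 3.2
ee_pos: [488.0, 83.6, 239.6]
orientation: [1.262, -2.874, -0.001]
ft_force: [-0.5, -0.3, 0.3]
width: 0.4
```

```bash
cat > snap.py <<'E'
import sys
from workcell import telemetry, get_image, ctrl
from h import *
def snap(k,names=("top","scene"),box={"top":(225,205,200,90),"scene":(230,170,220,160)}):
    for n in names:
        d=get_image(n); np.savez(f"{n}{k}.npz",**d); x,y,w,h=box[n]; f=4 if n=="top" else 3.6
        cv2.imwrite(f"pics/{n}{k}z.png",cv2.resize(d["color"][y:y+h,x:x+w],None,fx=f,fy=f,interpolation=cv2.INTER_CUBIC))
if __name__=="__main__":
    snap(sys.argv[1]); o=telemetry.get_obs(); print(o["t"],o["qpos"].round(3),o["ee_pos"].round(1),o["ft_force"].round(1))
E
python3 snap.py 1
```

```text
3.3 [ 0.145  0.324  1.959  0.     0.858 -2.253] [488.9  83.6 240.9] [0.6 0.3 0.3]
```

View pics/top1z.png

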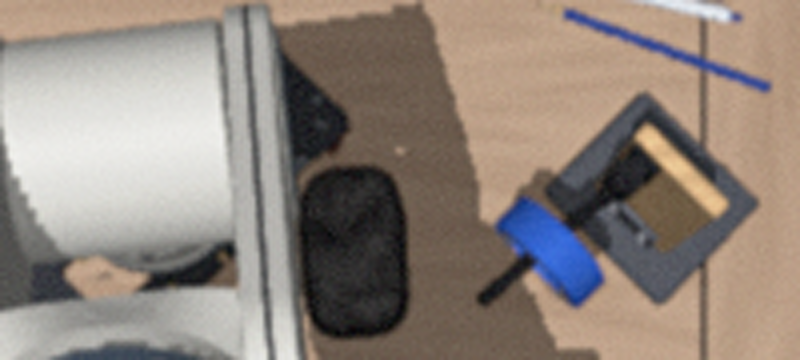

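View pics/scene1z.png

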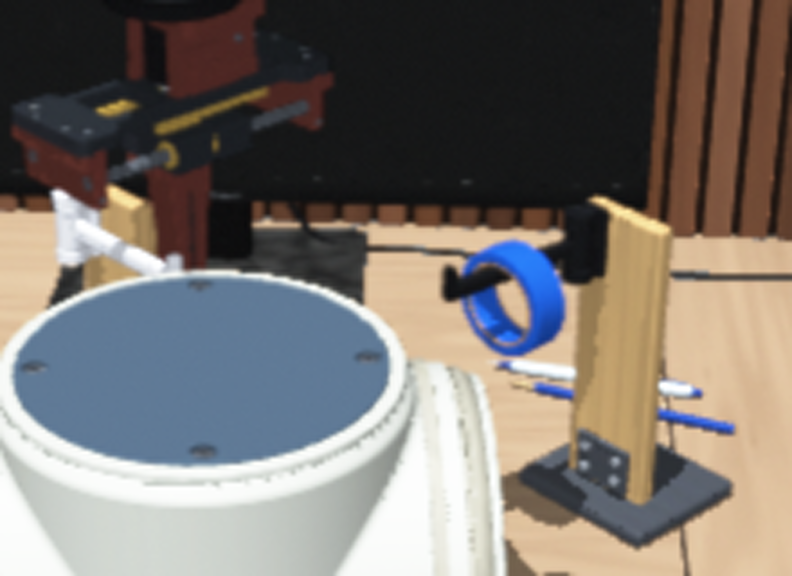

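send_rows(rows=[[0, 0.002, 0, 0, -1], [0, 0.002, 0, 0, -1], [0, 0.001, 0, 0, -1]])

```text
t: 3.6
ee_pos: [485.0, 87.0, 241.2]
orientation: [-1.264, 2.875, -0.0]
ft_force: [0.4, 1.7, 0.0]
width: 0.4
```

send_rows(rows=[[0, 0.001, 0, 0, -1], [0, 0.001, 0, 0, -1]])

```text
t: 3.8
ee_pos: [483.5, 88.2, 240.9]
orientation: [-1.264, 2.876, -0.0]
ft_force: [0.2, 0.4, -0.4]
width: 0.5
```

send_rows(rows=[[0, 0.001, 0, 0, -1], [0, 0.001, 0, 0, -1]])

```text
t: 4.0
ee_pos: [482.2, 89.4, 240.8]
orientation: [-1.264, 2.875, -0.001]
ft_force: [2.0, -3.4, -1.6]
width: 0.3
```

send_rows(rows=[[0.001, 0.002, 0, 0.025, -1], [0.001, 0.002, 0, 0.025, -1]])

```text
t: 4.2
ee_pos: [478.6, 90.9, 241.0]
orientation: [-1.187, 2.906, -0.001]
ft_force: [4.6, -1.8, -1.8]
width: 0.3
```

send_rows(rows=[[0.0008, 0.0038, 0, 0.05, -1], [0.0008, 0.0038, 0, 0.05, -1], [0.0008, 0.0038, 0, 0.05, -1], [0.0008, 0.0038, 0, 0.05, -1], [0.0008, 0.0038, 0, 0.05, -1]])

```text
t: 4.7
ee_pos: [463.4, 103.2, 241.1]
orientation: [-0.815, 3.032, -0.001]
ft_force: [4.2, -1.5, -0.5]
width: 0.5
```

send_rows(rows=[[0.0008, 0.0038, 0, 0.05, -1], [0.0008, 0.0038, 0, 0.05, -1], [0.0008, 0.0038, 0, 0.05, -1], [0.0008, 0.0038, 0, 0.05, -1], [0.0008, 0.0038, 0, 0.05, -1]])

```text
t: 5.2
ee_pos: [451.7, 118.7, 241.0]
orientation: [-0.43, 3.11, -0.0]
ft_force: [3.5, -2.4, -0.0]
width: 0.4
```

send_rows(rows=[[0.0008, 0.0038, 0, 0.05, -1], [0.0008, 0.0038, 0, 0.05, -1], [0.0008, 0.0038, 0, 0.05, -1], [0.0008, 0.0038, 0, 0.05, -1], [0.0008, 0.0038, 0, 0.05, -1]])

```text
t: 5.7
ee_pos: [444.1, 136.5, 240.9]
orientation: [-0.039, 3.141, -0.001]
ft_force: [2.5, -3.4, 0.8]
width: 0.3
```

send_rows(rows=[[0.0008, 0.0038, 0, 0.05, -1], [0.0008, 0.0038, 0, 0.05, -1], [0.0008, 0.0038, 0, 0.05, -1], [0.0008, 0.0038, 0, 0.05, -1], [0.0008, 0.0038, 0, 0.05, -1]])

```text
t: 6.2
ee_pos: [441.1, 155.5, 240.7]
orientation: [-0.353, -3.122, 0.001]
ft_force: [2.2, -4.0, 1.7]
width: 0.6
```

send_rows(rows=[[0.0008, 0.0038, 0, 0.05, -1], [0.0008, 0.0038, 0, 0.05, -1], [0.0008, 0.0038, 0, 0.05, -1], [0.0008, 0.0038, 0, 0.05, -1], [0.0008, 0.0038, 0, 0.05, -1]])

```text
t: 6.7
ee_pos: [443.1, 174.7, 240.6]
orientation: [-0.739, -3.053, 0.002]
ft_force: [0.1, -4.8, 0.6]
width: 0.4
```

send_rows(rows=[[0.0004, 0.0015, 0, 0.02, -1], [0.0004, 0.0015, 0, 0.02, -1], [0.0004, 0.0015, 0, 0.02, -1]])

```text
t: 7.0
ee_pos: [444.4, 179.3, 240.6]
orientation: [-0.827, -3.03, 0.001]
ft_force: [1.4, -3.9, 1.1]
width: 0.3
```

```bash
python3 -c "
from workcell import telemetry
for i in range(3):
    o=telemetry.get_obs(); print(o['t'],o['ft_force'].round(2),o['moment'].round(3),o['ee_pos'].round(2))"
```

```text
7.0 [ 1.44 -3.93  1.1 ] [-0.661 -0.132  0.016] [444.39 179.35 240.61]
7.0 [ 1.44 -3.93  1.1 ] [-0.661 -0.132  0.016] [444.39 179.35 240.61]
7.0 [ 1.44 -3.93  1.1 ] [-0.661 -0.132  0.016] [444.39 179.35 240.61]
```

send_rows(rows=[[0.0003, 0.0015, 0, 0.02, -1], [0.0003, 0.0015, 0, 0.02, -1]])

```text
t: 7.2
ee_pos: [445.4, 182.4, 240.6]
orientation: [-0.888, -3.013, 0.001]
ft_force: [-0.8, -3.4, 1.6]
width: 0.5
```

send_rows(rows=[[0.0002, 0.001, 0, 0.013, -1]])

```text
t: 7.3
ee_pos: [445.8, 183.4, 240.6]
orientation: [-0.907, -3.007, 0.0]
ft_force: [0.0, -4.3, 1.1]
width: 0.4
```

send_rows(rows=[[0.0002, 0.001, 0, 0.013, -1]])

```text
t: 7.4
ee_pos: [446.2, 184.4, 240.6]
orientation: [-0.926, -3.001, 0.0]
ft_force: [-1.2, -3.4, 1.0]
width: 0.3
```

send_rows(rows=[[0.0002, 0.001, 0, 0.013, -1]])

```text
t: 7.5
ee_pos: [446.6, 185.3, 240.6]
orientation: [-0.946, -2.995, 0.0]
ft_force: [-1.4, -3.6, 1.8]
width: 0.5
```

send_rows(rows=[[0.0002, 0.001, 0, 0.013, -1]])

```text
t: 7.6
ee_pos: [447.0, 186.3, 240.6]
orientation: [-0.965, -2.989, 0.0]
ft_force: [-0.9, -3.3, 1.2]
width: 0.6
```

send_rows(rows=[[0.0002, 0.001, 0, 0.013, -1]])

```text
t: 7.7
ee_pos: [447.4, 187.2, 240.6]
orientation: [-0.985, -2.982, 0.0]
ft_force: [-1.8, -2.6, 0.6]
width: 0.6
```

send_rows(rows=[[0.0002, 0.001, 0, 0.013, -1]])

```text
t: 7.8
ee_pos: [447.8, 188.1, 240.6]
orientation: [-1.004, -2.976, 0.0]
ft_force: [-2.5, -2.1, 1.2]
width: 0.8
```

send_rows(rows=[[0.0002, 0.001, 0, 0.013, -1]])

```text
t: 7.9
ee_pos: [448.3, 189.1, 240.6]
orientation: [-1.024, -2.969, 0.0]
ft_force: [-2.7, -1.8, 1.5]
width: 0.7
```

send_rows(rows=[[0.0002, 0.001, 0, 0.013, -1]])

```text
t: 8.0
ee_pos: [448.7, 190.0, 240.6]
orientation: [-1.043, -2.963, 0.0]
ft_force: [-3.2, -1.5, 2.8]
width: 0.7
```

send_rows(rows=[[0.0002, 0.001, 0, 0.013, -1]])

```text
t: 8.1
ee_pos: [449.2, 190.9, 240.6]
orientation: [-1.062, -2.956, 0.0]
ft_force: [-3.2, -1.1, 1.6]
width: 0.5
```

send_rows(rows=[[0.0002, 0.001, 0, 0.013, -1]])

```text
t: 8.2
ee_pos: [449.7, 191.8, 240.6]
orientation: [-1.081, -2.949, 0.0]
ft_force: [-3.9, -1.8, 2.2]
width: 0.4
```

send_rows(rows=[[0.0002, 0.001, 0, 0.013, -1]])

```text
t: 8.3
ee_pos: [449.9, 192.5, 240.5]
orientation: [-1.1, -2.942, 0.001]
ft_force: [-5.4, -5.1, 2.1]
width: 0.4
```

send_rows(rows=[[0, 0.0008, 0, 0, -1]])

```text
t: 8.4
ee_pos: [450.1, 192.6, 240.4]
orientation: [-1.099, -2.941, 0.004]
ft_force: [-5.7, -6.7, 3.8]
width: 0.9
```

send_rows(rows=[[0, 0, 0, 0, -1]])

```text
t: 8.5
ee_pos: [450.1, 192.6, 240.4]
orientation: [-1.099, -2.941, 0.004]
ft_force: [-5.9, -5.7, 3.2]
width: 0.6
```

send_rows(rows=[[0, 0.0008, 0, 0, -1]])

```text
t: 8.6
ee_pos: [450.2, 192.8, 240.3]
orientation: [-1.098, -2.941, 0.006]
ft_force: [-6.7, -8.5, 4.6]
width: 0.3
```

send_rows(rows=[[0, -0.003, 0, 0, -1], [0, -0.004, 0, 0, -1], [0, -0.006, 0, 0, -1], [0, 0, -0.02, 0, -1], [0, 0, -0.03, 0, -1]])

```text
t: 9.1
ee_pos: [442.1, 183.5, 290.0]
orientation: [-1.099, -2.941, 0.003]
ft_force: [0.6, -0.4, -0.2]
width: 0.7
```

send_rows(rows=[[-0.0222, -0.0188, 0, 0, 1], [-0.0222, -0.0188, 0, 0, 1], [-0.0222, -0.0188, 0, 0, 1], [-0.0222, -0.0188, 0, 0, 1], [-0.0222, -0.0188, 0, 0, 1]])

```text
t: 9.6
ee_pos: [465.4, 39.0, 291.0]
orientation: [1.099, 2.942, 0.001]
ft_force: [0.2, 0.6, -0.3]
width: 37.0
```

send_rows(rows=[[-0.0222, -0.0188, 0, 0, 1], [-0.0222, -0.0188, 0, 0, 1], [-0.0222, -0.0188, 0, 0, 1], [-0.0222, -0.0188, 0, 0, 1], [-0.0222, -0.0188, 0, 0.127, 1]])

```text
t: 10.1
ee_pos: [487.6, -104.9, 290.9]
orientation: [1.286, 2.865, 0.001]
ft_force: [-0.0, 0.7, -0.2]
width: 77.1
```

send_rows(rows=[[0, 0, 0, 0, 1], [0, 0, 0, 0, 1]])

```text
t: 10.3
ee_pos: [487.3, -103.9, 290.6]
orientation: [1.284, 2.867, 0.001]
ft_force: [-0.2, 0.6, 0.7]
width: 87.3
```

```bash
python3 snap.py 2; python3 - <<'E'
from meas import *
from workcell import telemetry
o=telemetry.get_obs(); r=o["orientation"]; print("yang",(2*np.degrees(np.arctan2(r[1],r[0]))-90)%360,o["width"])
t=load("top2"); P,C=cloud(t,(180,330,190,300))
hsv=cv2.cvtColor(C.astype(np.uint8)[None],cv2.COLOR_BGR2HSV)[0].astype(int)
m=(P[:,1]>130)&(P[:,2]>165)&(P[:,2]<200)&(hsv[:,1]<50)&(hsv[:,2]>140)
a=P[m]; print(len(a),a.min(0),a.max(0)); 
pin=np.array([522,154.5]); s=np.linalg.norm(a[:,:2]-pin,axis=1); b=a[(s>25)&(s<105)]
v=cv2.fitLine(b[:,:2].astype(np.float32),cv2.DIST_HUBER,0,.01,.01).ravel(); print(v,np.degrees(np.arctan2(v[1],v[0])),"max s",s.max())
E
```

```text
10.4 [-0.232  0.253  1.917  0.     0.972 -0.963] [ 487.1 -102.9  290.6] [-0.   0.7  0.2]
yang 41.85581007756252 87.64569519666087
296 [440.56639176 138.64078939 166.38282458] [539.28937864 217.04426667 199.97337487]
[  0.79592174  -0.60539955 470.14297    191.93712   ] -37.2576 max s 99.98392366077283
```

View pics/top2z.png

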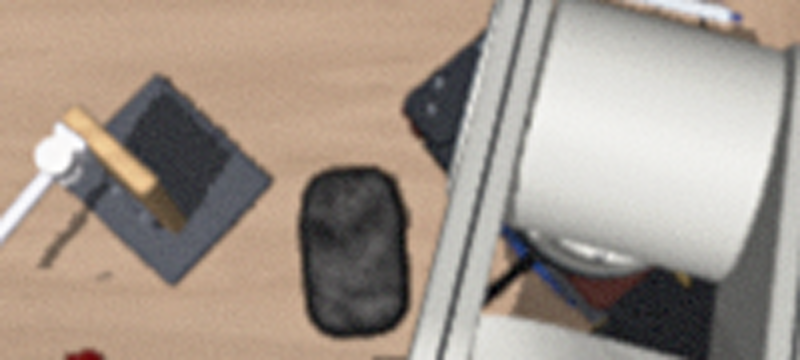

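View pics/scene2z.png

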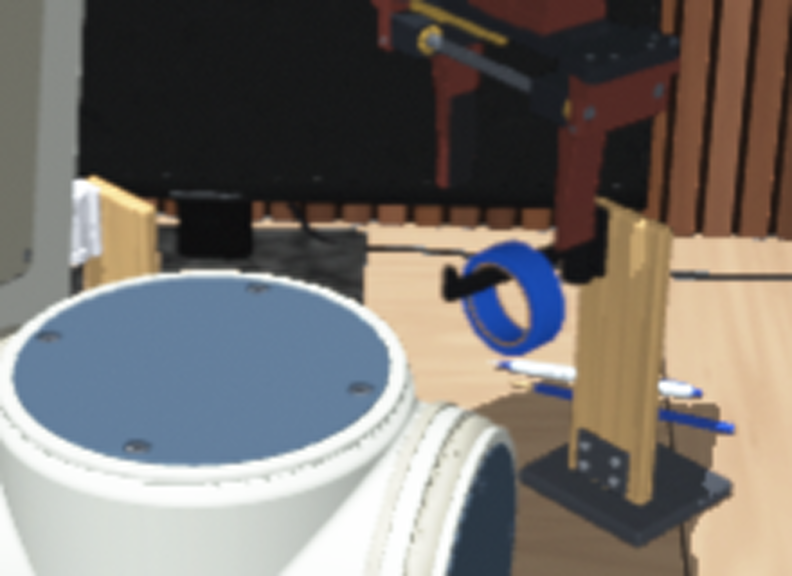

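```bash
cat > wl.py <<'E'
from meas import *
def line(d,pin,ang,lo,hi,bright,z=181.):
    # sub-pixel centreline: sample profiles across expected arm on plane z
    a=np.array([np.cos(ang),np.sin(ang)]); n=np.array([-a[1],a[0]])
    g=cv2.cvtColor(d["color"],cv2.COLOR_BGR2GRAY).astype(np.float32); out=[]
    offs=np.arange(-14,14.1,.5)
    for s in np.arange(lo,hi,2.):
        q=pin+s*a+offs[:,None]*n; uv=proj(d,np.c_[q,np.full(len(q),z)]).astype(np.float32)
        p=cv2.remap(g,uv[:,0].copy(),uv[:,1].copy(),cv2.INTER_LINEAR).ravel()
        w=(p-170).clip(0) if bright else (70-p).clip(0)
        if w.sum()>0: out.append((s,(w*offs).sum()/w.sum(),(w>0).sum()*.5))
    return np.array(out)
E
python3 - <<'E'
from wl import *
for n,ang in (("top0",np.radians(227.085)),("top2",np.radians(142.7))):
    o=line(load(n),np.array([522,154.5]),ang,30,92,True); k=np.polyfit(o[:,0],o[:,1],1)
    print(n,np.degrees(ang+np.arctan(k[0])),"off at pin",k[1],"at75",np.polyval(k,75)); print(o[::5].round(1).tolist())
d=load("top2"); cv2.imwrite("pics/w2.png",cv2.resize(d["color"][190:290,180:320],None,fx=5,fy=5,interpolation=cv2.INTER_CUBIC))
E
```

```text
top0 228.11134461183613 off at pin -1.490380720756567 at75 -0.14675504872854295
[[30.0, -0.9, 11.5], [40.0, -0.6, 12.5], [50.0, -0.8, 12.0], [60.0, -0.8, 12.5], [70.0, -0.1, 12.5], [80.0, -0.1, 12.5], [90.0, -0.1, 10.5]]
top2 142.12937540356225 off at pin 1.4649354333197568 at75 0.7179648864602004
[[30.0, 0.8, 16.5], [40.0, 1.0, 10.5], [50.0, 1.4, 22.5], [60.0, 0.7, 15.0], [70.0, 0.6, 20.5], [80.0, 0.3, 21.0], [90.0, 0.7, 10.0]]
```

View pics/w2.png

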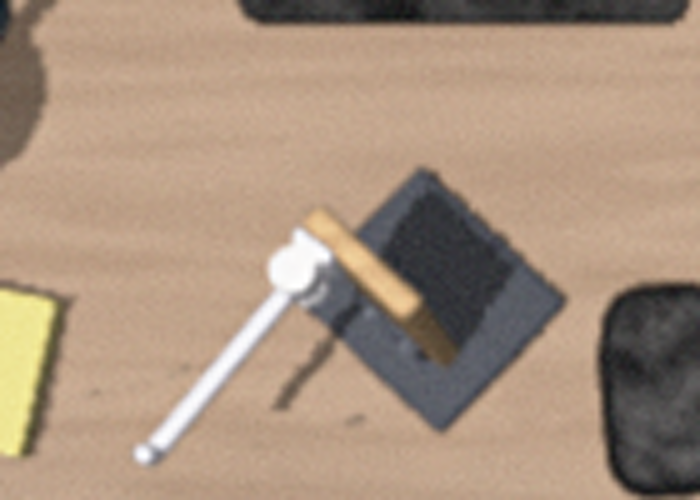

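send_rows(rows=[[0, -0.001, 0.025, 0, 1], [0, 0, 0.025, 0, 1], [0, 0, 0.015, 0, 1], [0, 0, 0.006, 0, 1], [0, 0, 0, 0, 1]])

```text
t: 10.9
ee_pos: [486.3, -103.4, 219.2]
orientation: [-1.281, -2.867, 0.0]
ft_force: [0.2, 0.0, 0.1]
width: 87.8
```

```bash
python3 snap.py 3
```

```text
11.0 [-0.234  0.36   1.968  0.     0.813 -0.964] [ 487.  -103.8  220.3] [ 0.4 -0.6  0.2]
```

View pics/scene3z.png

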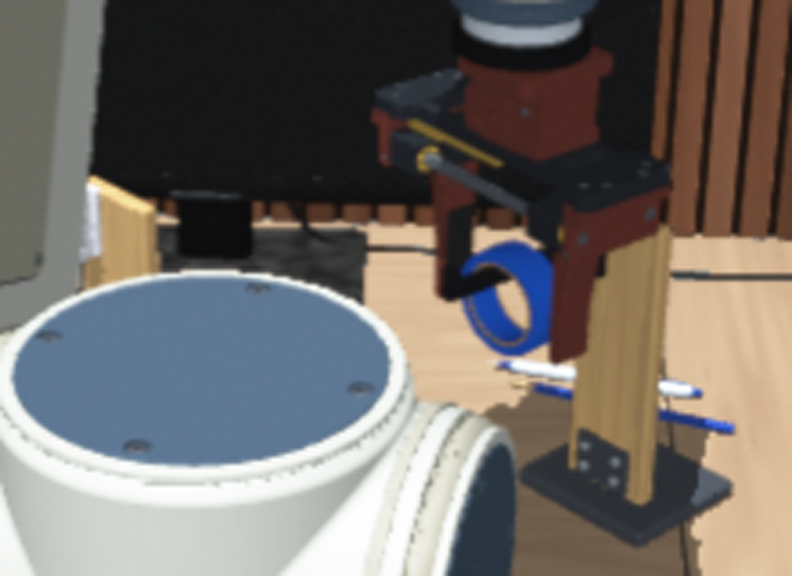

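send_rows(rows=[[0, 0, 0, 0, -1], [0, 0, 0, 0, -1], [0, 0, 0, 0, -1], [0, 0, 0, 0, -1], [0, 0, 0, 0, -1]])

```text
t: 11.5
ee_pos: [486.9, -104.3, 220.0]
orientation: [1.283, 2.867, 0.0]
ft_force: [-0.2, 0.3, 2.1]
width: 63.6
```

send_rows(rows=[[0, 0, 0, 0, -1], [0, 0, 0, 0, -1]])

```text
t: 11.7
ee_pos: [486.9, -104.3, 219.9]
orientation: [1.283, 2.867, 0.0]
ft_force: [-0.1, 0.4, 3.0]
width: 63.9
```

send_rows(rows=[[0, 0, -0.006, 0, -1], [0, 0, -0.008, 0, -1], [0, 0, -0.008, 0, -1], [0, 0, 0, 0, -1]])

```text
t: 12.1
ee_pos: [487.3, -104.3, 243.1]
orientation: [1.283, 2.865, 0.001]
ft_force: [0.4, 0.4, -1.4]
width: 64.0
```

```bash
python3 snap.py 4
```

```text
12.2 [-0.235  0.325  1.955 -0.     0.862 -0.964] [ 486.7 -104.2  242.1] [ 0.6  0.  -0.2]
```

View pics/scene4z.png

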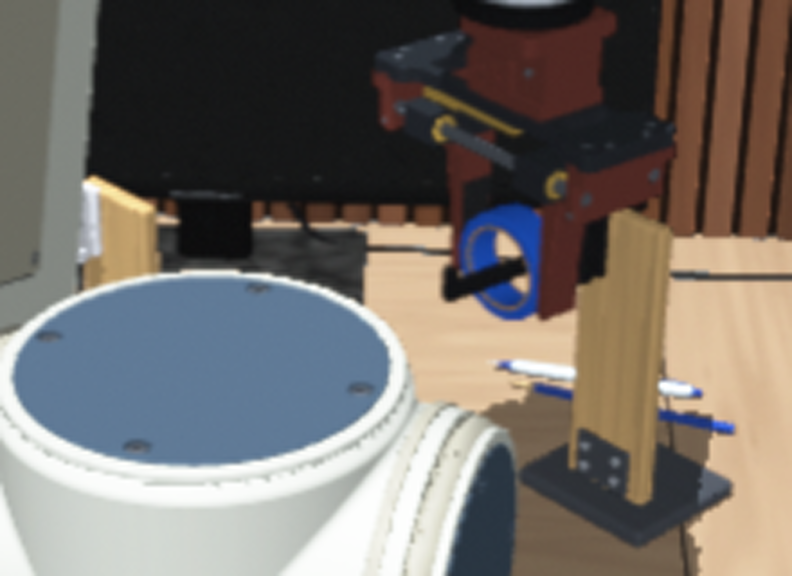

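send_rows(rows=[[0.01, 0, 0, 0, -1], [0.015, 0, 0, 0, -1], [0.015, 0, 0, 0, -1]])

```text
t: 12.5
ee_pos: [458.6, -73.3, 241.3]
orientation: [-1.283, -2.866, 0.0]
ft_force: [-0.8, -0.9, -1.1]
width: 63.9
```

send_rows(rows=[[0.015, 0, 0, 0, -1], [0.015, 0, 0, 0, -1], [0.015, 0, 0, 0, -1], [0.01, 0, 0, 0, -1], [0, 0, 0, 0, -1]])

```text
t: 13.0
ee_pos: [422.3, -32.4, 241.7]
orientation: [-1.282, -2.868, 0.0]
ft_force: [0.2, -0.3, -0.0]
width: 63.8
```

```bash
python3 snap.py 5
```

```text
13.1 [-0.106  0.225  2.104 -0.     0.812 -0.836] [423.7 -33.2 241.9] [ 0.4  0.2 -0.1]
```

View pics/scene5z.png

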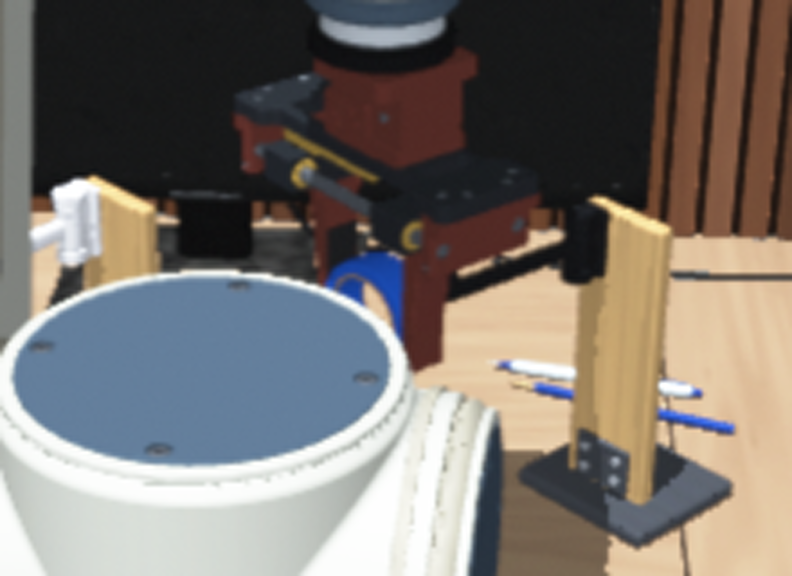

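send_rows(rows=[[0, 0, -0.015, -0.091, -1], [0, 0, -0.02, -0.092, -1], [0, 0, -0.015, 0, -1], [0.009, 0.0103, 0, 0, -1], [0.018, 0.0207, 0, 0, -1]])

```text
t: 13.6
ee_pos: [422.2, 6.9, 292.5]
orientation: [1.02, 2.969, 0.001]
ft_force: [0.4, 0.2, -1.1]
width: 64.1
```

send_rows(rows=[[0.018, 0.0207, 0, 0, -1], [0.018, 0.0207, 0, 0, -1], [0.018, 0.0207, 0, 0, -1], [0.018, 0.0207, 0, 0, -1], [0.018, 0.0207, 0, 0, -1]])

```text
t: 14.1
ee_pos: [413.8, 145.6, 291.8]
orientation: [1.017, 2.972, 0.001]
ft_force: [0.4, 1.1, -0.5]
width: 63.7
```

send_rows(rows=[[0.018, 0.0207, 0, 0, -1], [0.018, 0.0207, 0, 0, -1], [0.018, 0.0207, 0, 0, -1], [0.009, 0.0103, 0, 0, -1], [0, 0, 0, 0, -1]])

```text
t: 14.6
ee_pos: [408.1, 241.5, 291.6]
orientation: [1.013, 2.973, 0.0]
ft_force: [-0.2, -0.2, -0.5]
width: 63.5
```

send_rows(rows=[[0, 0, 0.02, 0, -1], [0, 0, 0.02, 0, -1], [0, 0, 0.01, 0, -1], [0, 0, 0, 0, -1]])

```text
t: 15.0
ee_pos: [407.2, 239.2, 240.5]
orientation: [-1.017, -2.97, 0.004]
ft_force: [-0.2, -0.0, 0.5]
width: 63.8
```

```bash
python3 - <<'E'
from snap import *
snap(6,box={"top":(180,190,140,100),"scene":(200,170,220,160)})
o=telemetry.get_obs(); r=o["orientation"]; print("yang",(2*np.degrees(np.arctan2(r[1],r[0]))-90)%360,o["width"],o["ee_pos"].round(1),o["ft_force"].round(1),o["t"])
E
```

```text
yang 52.21473214892853 63.714775141825456 [408. 240. 242.] [ 0.9 -0.8 -1.5] 15.1
```

View pics/top6z.png

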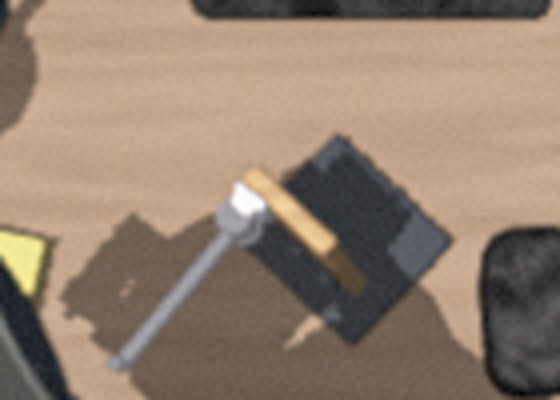

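View pics/scene6z.png

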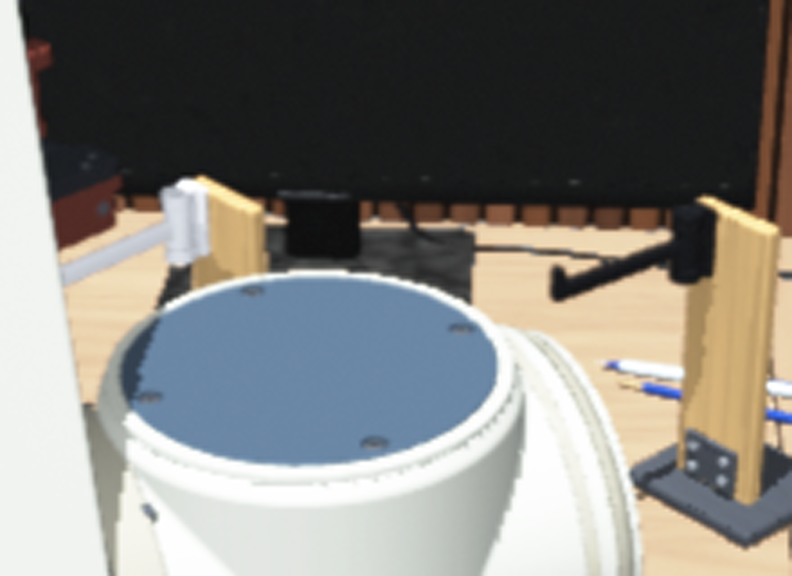

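```bash
python3 - <<'E'
from meas import *
t=load("top6"); P,C=cloud(t,(180,330,190,300))
f=lambda X,Y,z: plane(t,[[180+(X+.5)/4-.5,190+(Y+.5)/4-.5]],z)[0,:2]
tip=f(118,364,191); mid=f(186,284,181); pinp=f(240,217,190)
print(tip,mid,pinp)
pin=np.array([521.8,153]); s=np.linalg.norm(P[:,:2]-pin,axis=1)
m=(P[:,2]>163)&(P[:,2]<200)&(s>25)&(s<106)&(P[:,0]<505)&(P[:,1]>150); b=P[m]
v=cv2.fitLine(b[:,:2].astype(np.float32),cv2.DIST_HUBER,0,.01,.01).ravel(); print(len(b),v,np.degrees(np.arctan2(v[1],v[0])))
T=np.array([407.6,240.0]); x=np.array([-.791,.6115]); n=np.array([.6115,.791])
for q in (tip,mid,pinp,v[2:]): print("rel tool along",(q-T)@x,"across",(q-T)@n)
E
```

```text
[443.36007075 210.13506705] [486.62142263 179.54144661] [521.27150648 151.97576314]
164 [  0.8022104  -0.5970414 470.14005   191.99353  ] -36.6583
rel tool along -46.54862246490755 across -1.7558786997533669
rel tool along -99.47635070015778 across 0.4988842025183774
rel tool along -143.74098246332204 across -0.11704514282022421
rel tool along -78.8251319641113 across 0.2701200653076044
```

send_rows(rows=[[-0.012, 0, 0, 0, -1], [-0.012, 0, 0, 0, -1], [-0.012, 0, 0, 0, -1]])

```text
t: 15.4
ee_pos: [437.5, 217.8, 242.3]
orientation: [1.016, 2.972, 0.001]
ft_force: [-0.6, 0.6, -1.4]
width: 63.9
```

send_rows(rows=[[-0.01, 0, 0, 0, -1], [-0.01, 0, 0, 0, -1]])

```text
t: 15.6
ee_pos: [452.9, 205.4, 241.8]
orientation: [1.017, 2.972, 0.0]
ft_force: [-1.2, 0.5, -0.8]
width: 63.7
```

send_rows(rows=[[-0.012, 0, 0, 0, -1], [-0.012, 0, 0, 0, -1], [-0.012, 0, 0, 0, -1], [0, 0, 0, 0, -1]])

```text
t: 16.0
ee_pos: [481.8, 183.3, 241.7]
orientation: [1.018, 2.971, 0.001]
ft_force: [-0.9, 0.7, -1.0]
width: 63.7
```

```bash
python3 - <<'E'
from snap import *
snap(7,box={"top":(180,190,140,100),"scene":(200,170,220,160)})
o=telemetry.get_obs(); print(o["width"],o["ee_pos"].round(1),o["ft_force"].round(1),o["t"])
E
```

```text
63.82488653207757 [480.5 183.9 241.5] [-0.9 -0.  -0.7] 16.1
```

View pics/scene7z.png

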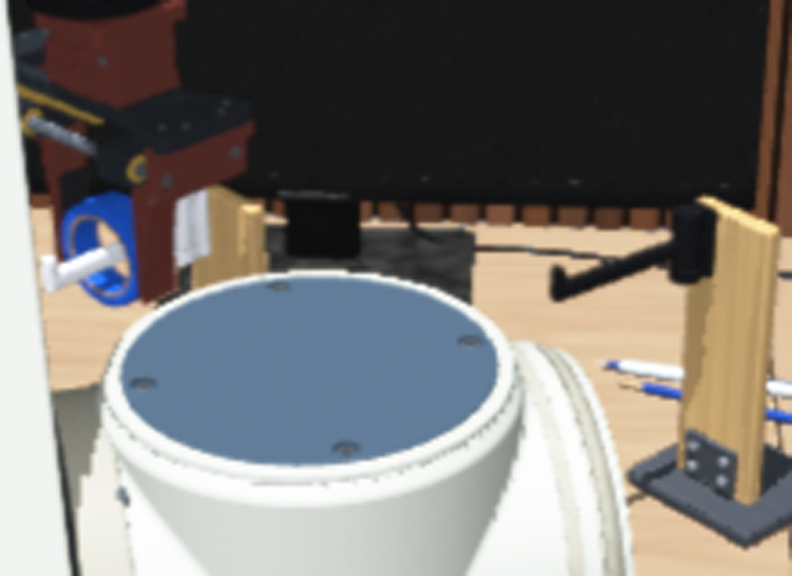

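View pics/top7z.png

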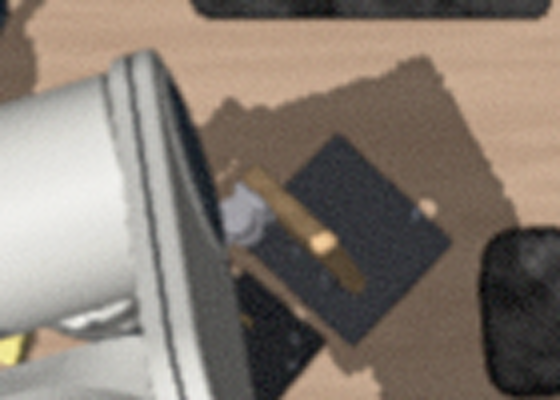

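send_rows(rows=[[0, 0, 0.008, 0, -1], [0, 0, 0.008, 0, -1], [0, 0, 0.004, 0, -1]])

```text
t: 16.4
ee_pos: [479.6, 184.2, 220.5]
orientation: [-1.015, -2.972, 0.002]
ft_force: [0.5, 0.3, -0.8]
width: 64.0
```

send_rows(rows=[[0, 0, 0.001, 0, -1], [0, 0, 0, 0, -1]])

```text
t: 16.6
ee_pos: [480.2, 184.2, 220.4]
orientation: [-1.016, -2.972, 0.001]
ft_force: [0.1, -0.2, -0.6]
width: 63.9
```

send_rows(rows=[[0, 0, 0.001, 0, -1], [0, 0, 0, 0, -1]])

```text
t: 16.8
ee_pos: [480.6, 184.2, 220.0]
orientation: [1.016, 2.972, 0.001]
ft_force: [-0.8, -1.5, 1.3]
width: 63.5
```

send_rows(rows=[[0, 0, 0.0007, 0, -1], [0, 0, 0, 0, -1]])

```text
t: 17.0
ee_pos: [480.7, 184.2, 219.7]
orientation: [1.016, 2.972, 0.001]
ft_force: [-1.7, -1.7, 6.9]
width: 63.8
```

send_rows(rows=[[0, 0, -0.0008, 0, -1], [0, 0, 0, 0, -1]])

```text
t: 17.2
ee_pos: [480.6, 184.2, 220.0]
orientation: [1.016, 2.972, 0.001]
ft_force: [0.0, 0.8, 2.9]
width: 63.3
```

send_rows(rows=[[0, 0, 0, 0, 0.5], [0, 0, 0, 0, 0.55], [0, 0, 0, 0, 0.65], [0, 0, 0, 0, 0.8], [0, 0, 0, 0, 1]])

```text
t: 17.7
ee_pos: [480.4, 184.1, 219.7]
orientation: [-1.016, -2.973, 0.0]
ft_force: [0.4, -0.4, 0.1]
width: 83.9
```

send_rows(rows=[[0, 0, 0, 0, 1], [0, 0, 0, 0, 1], [0, 0, 0, 0, 1]])

```text
t: 18.0
ee_pos: [480.4, 184.1, 219.8]
orientation: [1.016, 2.973, 0.0]
ft_force: [-0.3, -0.4, -0.4]
width: 87.6
```

```bash
python3 - <<'E'
from snap import *
snap(8,names=("scene",),box={"top":(180,190,140,100),"scene":(200,170,220,160)})
o=telemetry.get_obs(); print(o["width"],o["ee_pos"].round(1),o["ft_force"].round(1),o["t"])
E
```

```text
87.59506047145038 [480.4 184.1 219.8] [-1.2  0.3  0.8] 18.05
```

View pics/scene8z.png

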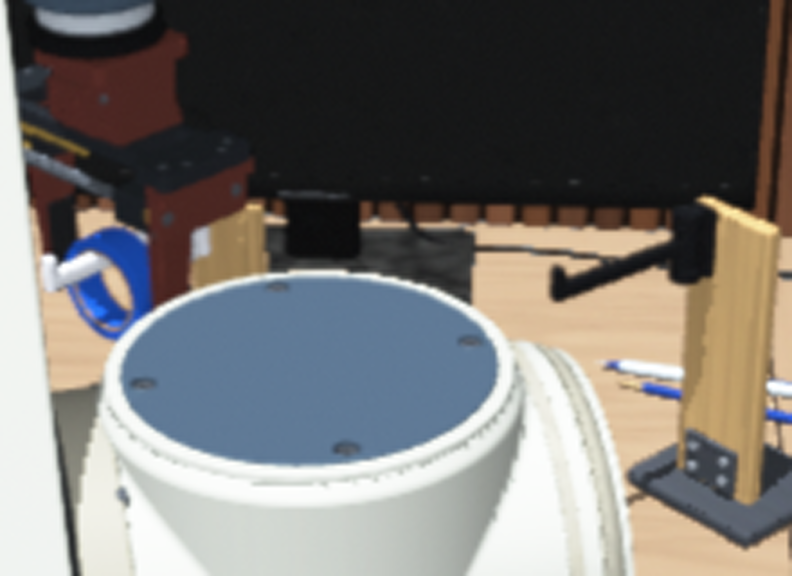

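send_rows(rows=[[0, 0, -0.01, 0, 1], [0, 0, -0.02, 0, 1], [0, 0, -0.025, 0, 1], [0, 0, -0.025, 0, 1], [0, 0, -0.01, 0, 1]])

```text
t: 18.55
ee_pos: [481.3, 184.5, 312.7]
orientation: [1.015, 2.97, 0.004]
ft_force: [0.2, 0.7, -0.4]
width: 88.1
```

send_rows(rows=[[-0.018, -0.0219, 0, 0, 1], [-0.018, -0.0219, 0, 0, 1], [-0.018, -0.0219, 0, 0, -1], [-0.018, -0.0219, 0, 0, -1], [-0.018, -0.0219, 0, 0, -1]])

```text
t: 19.05
ee_pos: [484.3, 41.4, 309.7]
orientation: [-1.016, -2.973, 0.0]
ft_force: [-0.0, -0.0, -0.0]
width: 67.3
```

send_rows(rows=[[-0.018, -0.0219, 0, 0, -1], [-0.018, -0.0219, 0, 0, -1], [-0.018, -0.0219, 0, 0, -1], [-0.018, -0.0219, 0, 0, -1], [0, 0, 0, 0, -1]])

```text
t: 19.55
ee_pos: [487.8, -73.2, 309.7]
orientation: [1.02, 2.971, -0.001]
ft_force: [0.4, -0.4, -0.5]
width: 27.4
```

```bash
python3 - <<'E'
from snap import *
snap(9,box={"top":(180,190,190,110),"scene":(200,170,220,160)})
o=telemetry.get_obs(); print(o["width"],o["ee_pos"].round(1),o["ft_force"].round(1),o["t"],o["qpos"].round(2))
E
```

```text
19.319874423476243 [487.6 -71.1 309.6] [-0.3  0.   0.3] 19.65 [-0.17  0.22  1.91  0.    1.01 -1.08]
```

View pics/top9z.png

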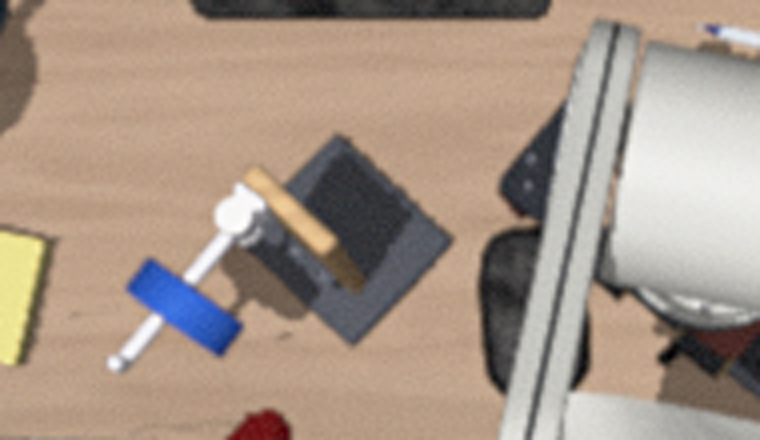

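send_rows(rows=[[0, 0, 0, 0.145, -1], [0, 0, 0, 0.145, -1], [0, 0, 0, 0.145, -1], [0, 0, 0, 0.145, -1], [0, 0, 0, 0.145, -1]])

```text
t: 20.15
ee_pos: [487.7, -69.6, 309.7]
orientation: [-2.01, -2.414, -0.0]
ft_force: [-0.6, 0.2, -0.0]
width: 0.6
```

send_rows(rows=[[0, 0, 0, 0.145, -1], [0, 0, 0, 0.145, -1], [0, 0, 0, 0.145, -1], [0, 0, 0, 0.145, -1], [0, 0, 0, 0.145, -1]])

```text
t: 20.65
ee_pos: [487.7, -69.6, 309.6]
orientation: [-2.735, -1.545, 0.0]
ft_force: [-0.0, -0.2, -0.0]
width: 0.7
```

send_rows(rows=[[0, 0, 0, 0.145, -1], [0, 0, 0, 0.145, -1], [0, 0, 0, 0.145, -1], [0, 0, 0, 0.145, -1], [0, 0, 0, 0.145, -1]])

```text
t: 21.15
ee_pos: [487.7, -69.6, 309.6]
orientation: [-3.105, -0.474, 0.001]
ft_force: [0.6, -0.7, -0.7]
width: 0.3
```

send_rows(rows=[[0, 0, 0, 0.145, -1], [0, 0, 0, 0.145, -1], [0, 0, 0, 0.145, -1], [0, 0, 0, 0.145, -1], [0, 0, 0, 0.145, -1]])

```text
t: 21.65
ee_pos: [487.7, -69.6, 309.7]
orientation: [-3.072, 0.658, 0.001]
ft_force: [0.1, -0.4, 0.6]
width: 0.3
```

send_rows(rows=[[0, 0, 0, 0.145, -1], [0, 0, 0, 0.145, -1], [0, 0, 0, 0.135, -1], [0, 0, 0, 0, -1]])

```text
t: 22.05
ee_pos: [487.7, -69.7, 309.7]
orientation: [-2.867, 1.284, 0.001]
ft_force: [0.4, -0.4, 0.3]
width: 0.5
```

```bash
python3 - <<'E'
from workcell import telemetry
import numpy as np
o=telemetry.get_obs(); r=o["orientation"]; print("yang",(2*np.degrees(np.arctan2(r[1],r[0]))-90)%360,o["width"],o["ee_pos"].round(1),o["t"],o["qpos"].round(2))
E
```

```text
yang 221.75769780302522 0.4979480372345126 [487.7 -69.7 309.7] 22.05 [-0.17  0.22  1.91  0.    1.01  2.25]
```

send_rows(rows=[[0, 0, 0.025, 0, -1], [0, 0, 0.025, 0, -1], [0, 0, 0.0145, 0, -1], [0, 0, 0.005, 0, -1], [0, 0, 0, 0, -1]])

```text
t: 22.55
ee_pos: [487.6, -70.4, 239.8]
orientation: [2.869, -1.28, -0.002]
ft_force: [0.6, -0.0, 0.3]
width: 0.3
```

send_rows(rows=[[0, 0.003, 0, 0, -1], [0, 0.002, 0, 0, -1], [0, 0.001, 0, 0, -1]])

```text
t: 22.85
ee_pos: [483.5, -75.1, 241.0]
orientation: [-2.867, 1.284, -0.002]
ft_force: [-0.8, -0.8, 0.4]
width: 0.6
```

send_rows(rows=[[0, 0.001, 0, 0, -1], [0, 0.001, 0, 0, -1]])

```text
t: 23.05
ee_pos: [481.9, -76.4, 240.6]
orientation: [-2.867, 1.284, -0.001]
ft_force: [0.1, 0.0, 0.5]
width: 0.5
```

send_rows(rows=[[0, 0.001, 0, 0, -1], [0, 0.001, 0, 0, -1]])

```text
t: 23.25
ee_pos: [480.9, -77.3, 240.5]
orientation: [-2.866, 1.284, -0.002]
ft_force: [2.7, 4.5, 0.1]
width: 0.6
```

send_rows(rows=[[-0.0007, 0.0038, 0, -0.05, -1], [-0.0007, 0.0038, 0, -0.05, -1], [-0.0007, 0.0038, 0, -0.05, -1], [-0.0007, 0.0038, 0, -0.05, -1], [-0.0007, 0.0038, 0, -0.05, -1]])

```text
t: 23.75
ee_pos: [466.0, -89.3, 240.6]
orientation: [-3.005, 0.913, -0.004]
ft_force: [5.3, 1.8, -1.6]
width: 0.2
```

send_rows(rows=[[-0.0007, 0.0038, 0, -0.05, -1], [-0.0007, 0.0038, 0, -0.05, -1], [-0.0007, 0.0038, 0, -0.05, -1], [-0.0007, 0.0038, 0, -0.05, -1], [-0.0007, 0.0038, 0, -0.05, -1]])

```text
t: 24.25
ee_pos: [454.1, -104.3, 240.7]
orientation: [-3.096, 0.532, -0.005]
ft_force: [5.0, 3.1, -1.0]
width: 0.4
```

send_rows(rows=[[-0.0007, 0.0038, 0, -0.05, -1], [-0.0007, 0.0038, 0, -0.05, -1], [-0.0007, 0.0038, 0, -0.05, -1], [-0.0007, 0.0038, 0, -0.05, -1], [-0.0007, 0.0038, 0, -0.05, -1]])

```text
t: 24.75
ee_pos: [445.9, -121.8, 240.6]
orientation: [-3.138, 0.142, -0.003]
ft_force: [4.1, 3.6, 0.5]
width: 0.3
```

send_rows(rows=[[-0.0007, 0.0038, 0, -0.05, -1], [-0.0007, 0.0038, 0, -0.05, -1], [-0.0007, 0.0038, 0, -0.05, -1], [-0.0007, 0.0038, 0, -0.05, -1], [-0.0007, 0.0038, 0, -0.05, -1]])

```text
t: 25.25
ee_pos: [442.0, -140.6, 240.4]
orientation: [-3.131, -0.251, -0.001]
ft_force: [2.3, 3.8, 0.6]
width: 0.4
```

send_rows(rows=[[-0.0007, 0.0038, 0, -0.05, -1], [-0.0007, 0.0038, 0, -0.05, -1], [-0.0007, 0.0038, 0, -0.05, -1], [-0.0007, 0.0038, 0, -0.05, -1], [-0.0007, 0.0038, 0, -0.05, -1]])

```text
t: 25.75
ee_pos: [443.1, -159.7, 240.2]
orientation: [-3.075, -0.639, 0.0]
ft_force: [1.2, 4.1, 1.1]
width: 0.5
```

send_rows(rows=[[-0.0007, 0.0038, 0, -0.05, -1], [-0.0007, 0.0038, 0, -0.05, -1], [-0.0003, 0.0019, 0, -0.025, -1]])

```text
t: 26.05
ee_pos: [445.5, -169.1, 240.2]
orientation: [-3.029, -0.829, 0.001]
ft_force: [0.5, 3.6, 0.4]
width: 0.3
```

send_rows(rows=[[-0.0002, 0.001, 0, -0.013, -1], [-0.0002, 0.001, 0, -0.013, -1]])

```text
t: 26.25
ee_pos: [446.2, -171.0, 240.2]
orientation: [-3.019, -0.867, 0.001]
ft_force: [-0.3, 4.1, 0.4]
width: 0.3
```

send_rows(rows=[[-0.0002, 0.001, 0, -0.013, -1], [-0.0002, 0.001, 0, -0.013, -1]])

```text
t: 26.45
ee_pos: [447.0, -173.0, 240.2]
orientation: [-3.008, -0.907, 0.001]
ft_force: [-0.3, 3.5, 0.5]
width: 0.8
```

send_rows(rows=[[-0.0002, 0.001, 0, -0.013, -1], [-0.0002, 0.001, 0, -0.013, -1]])

```text
t: 26.65
ee_pos: [447.9, -175.0, 240.2]
orientation: [-2.996, -0.946, 0.0]
ft_force: [-0.1, 4.3, 0.2]
width: 0.3
```

send_rows(rows=[[-0.0002, 0.001, 0, -0.013, -1]])

```text
t: 26.75
ee_pos: [448.3, -176.0, 240.2]
orientation: [-2.989, -0.966, 0.0]
ft_force: [-0.0, 3.8, 0.4]
width: 0.4
```

send_rows(rows=[[-0.0002, 0.001, 0, -0.013, -1]])

```text
t: 26.85
ee_pos: [448.8, -176.9, 240.2]
orientation: [-2.983, -0.985, 0.0]
ft_force: [-0.6, 3.4, 0.4]
width: 0.6
```

send_rows(rows=[[-0.0002, 0.001, 0, -0.013, -1], [-0.0002, 0.001, 0, -0.013, -1]])

```text
t: 27.05
ee_pos: [449.7, -178.7, 240.3]
orientation: [-2.97, -1.024, 0.0]
ft_force: [0.2, 4.2, 0.7]
width: 0.5
```

send_rows(rows=[[-0.0002, 0.001, 0, -0.013, -1]])

```text
t: 27.15
ee_pos: [450.2, -179.7, 240.3]
orientation: [-2.963, -1.043, 0.0]
ft_force: [0.1, 3.6, -0.3]
width: 0.7
```

send_rows(rows=[[-0.0002, 0.001, 0, -0.013, -1]])

```text
t: 27.25
ee_pos: [450.6, -180.5, 240.3]
orientation: [-2.957, -1.062, 0.0]
ft_force: [-0.4, 4.8, -0.3]
width: 0.5
```

send_rows(rows=[[-0.0002, 0.001, 0, -0.013, -1]])

```text
t: 27.35
ee_pos: [451.1, -181.4, 240.3]
orientation: [-2.95, -1.081, 0.0]
ft_force: [-0.2, 5.0, -0.6]
width: 0.2
```

send_rows(rows=[[-0.0002, 0.001, 0, -0.013, -1]])

```text
t: 27.45
ee_pos: [451.6, -182.3, 240.2]
orientation: [-2.942, -1.101, 0.0]
ft_force: [-0.6, 5.2, -0.0]
width: 0.7
```

send_rows(rows=[[-0.0002, 0.001, 0, -0.013, -1]])

```text
t: 27.55
ee_pos: [452.1, -183.2, 240.3]
orientation: [-2.935, -1.12, 0.0]
ft_force: [-0.8, 4.1, 0.1]
width: 0.2
```

send_rows(rows=[[-0.0001, 0.001, 0, -0.005, -1]])

```text
t: 27.65
ee_pos: [452.6, -184.0, 240.2]
orientation: [-2.933, -1.127, 0.0]
ft_force: [-1.1, 4.2, -0.4]
width: 0.5
```

send_rows(rows=[[-0.0001, 0.0008, 0, 0, -1]])

```text
t: 27.75
ee_pos: [453.1, -184.7, 240.3]
orientation: [-2.933, -1.126, 0.0]
ft_force: [-0.7, 4.3, 1.2]
width: 0.6
```

send_rows(rows=[[-0.0001, 0.0008, 0, -0.005, -1]])

```text
t: 27.85
ee_pos: [453.3, -185.0, 240.2]
orientation: [-2.929, -1.132, 0.001]
ft_force: [-1.5, 7.1, 1.9]
width: 0.5
```

send_rows(rows=[[-0.0001, 0.0008, 0, -0.005, -1]])

```text
t: 27.95
ee_pos: [453.4, -185.2, 240.1]
orientation: [-2.925, -1.139, 0.002]
ft_force: [-2.9, 11.0, 3.2]
width: 0.2
```

send_rows(rows=[[-0.0001, 0.0008, 0, -0.005, -1]])

```text
t: 28.05
ee_pos: [453.5, -185.4, 240.0]
orientation: [-2.921, -1.145, 0.003]
ft_force: [-3.5, 13.4, 3.3]
width: 0.3
```

send_rows(rows=[[0, -0.002, 0, 0, -1], [0, -0.004, 0, 0, -1], [0, -0.008, 0, 0, -1], [0, -0.01, 0, 0, -1], [0, 0, -0.02, 0, -1]])

```text
t: 28.55
ee_pos: [435.6, -167.6, 258.5]
orientation: [-2.921, -1.147, 0.007]
ft_force: [-0.2, -0.1, -0.3]
width: 0.6
```

send_rows(rows=[[0, 0, -0.03, 0, -1], [0, -0.02, -0.03, 0, -1], [0, -0.04, 0, 0, -1], [0, -0.04, 0, 0, -1], [0, 0, 0, 0, -1]])

```text
t: 29.05
ee_pos: [366.2, -93.2, 319.8]
orientation: [-2.922, -1.149, 0.003]
ft_force: [0.3, -0.3, 0.1]
width: 0.5
```

```bash
python3 - <<'E'
from snap import *
snap(10,box={"top":(180,190,190,110),"scene":(200,170,220,160)})
cv2.imwrite("pics/top10.png",load("top10")["color"])
o=telemetry.get_obs(); print(o["width"],o["ee_pos"].round(1),o["ft_force"].round(1),o["t"],o["qpos"].round(2))
E
```

```text
0.37983644118052934 [369.7 -95.3 320.6] [ 1.   0.6 -0.5] 29.15 [-0.28  0.02  2.11 -0.    1.    0.54]
```

View pics/top10.png

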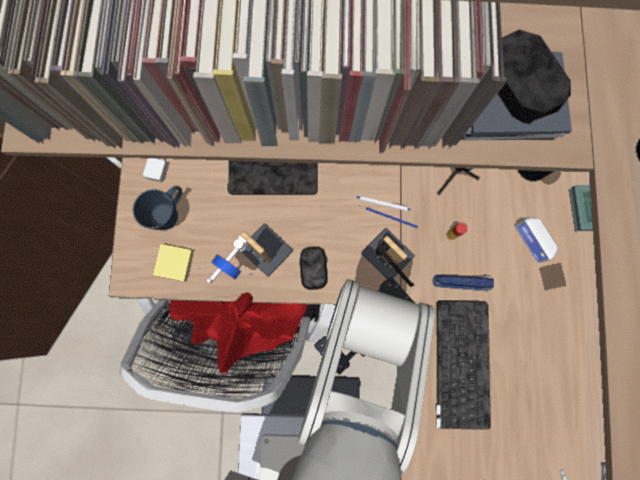

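View pics/scene10z.png

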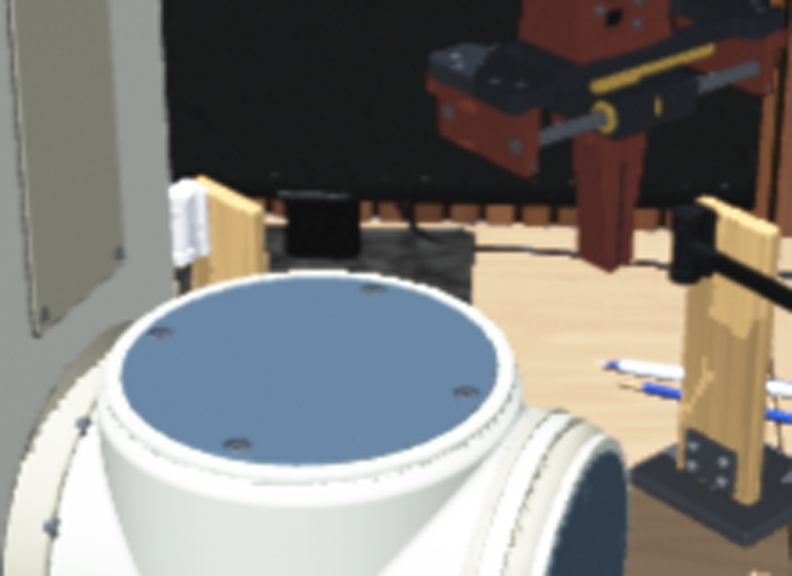

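```bash
python3 - <<'E'
from meas import *
t=load("top10"); P,C=cloud(t,(180,430,190,300))
for n,pin,sel in (("black",[520.5,-142.2],lambda P:(P[:,1]<-100)),("white",[522,153],lambda P:(P[:,1]>155)&(P[:,0]<505))):
    pin=np.array(pin); s=np.linalg.norm(P[:,:2]-pin,axis=1)
    hsv=cv2.cvtColor(C.astype(np.uint8)[None],cv2.COLOR_BGR2HSV)[0].astype(int)
    col=(hsv[:,2]<70) if n=="black" else (hsv[:,1]<60)
    m=sel(P)&col&(P[:,2]>163)&(P[:,2]<200)&(s>25)&(s<108); b=P[m]
    v=cv2.fitLine(b[:,:2].astype(np.float32),cv2.DIST_HUBER,0,.01,.01).ravel(); print(n,len(b),v,np.degrees(np.arctan2(v[1],v[0]))%180, "smax",s[m].max())
hsv=cv2.cvtColor(C.astype(np.uint8)[None],cv2.COLOR_BGR2HSV)[0].astype(int)
bl=(hsv[:,0]>100)&(hsv[:,0]<125)&(hsv[:,1]>150)&(P[:,2]>120)&(P[:,1]>100); q=P[bl]; print(len(q),q.mean(0),np.percentile(q[:,2],95))
E
```

```text
black 138 [   0.75598484    0.6545891   473.99332    -181.20119   ] 40.8885 smax 97.56394696995679
white 131 [  0.8108687  -0.5852281 467.97684   193.89925  ] 144.1809 smax 100.79578991269761
251 [474.17095192 178.942922   184.41021108] 192.18127428720538
```

```bash
python3 - <<'E'
from meas import *
from workcell import get_image
d=get_image("top"); np.savez("top11.npz",**d)
def tipc(d,u0=203,u1=216,v0=274,v1=286):
    g=cv2.cvtColor(d["color"],cv2.COLOR_BGR2HSV); p=g[v0:v1,u0:u1]; w=((p[...,2].astype(float)-p[...,1]*1.0)-90).clip(0)
    vv,uu=np.mgrid[v0:v1,u0:u1]; 
    return (w*uu).sum()/w.sum(),(w*vv).sum()/w.sum(),(w>30).sum()
for k in (2,9,10,11): 
    t=load(f"top{k}"); print(k,tipc(t), "pin",tipc(t,230,250,234,252))
ims=[cv2.resize(load(f"top{k}")["color"][225:290,200:265],None,fx=6,fy=6,interpolation=cv2.INTER_CUBIC) for k in (2,11)]
cv2.imwrite("pics/cmp.png",np.hstack(ims))
E
```

```text
2 (np.float64(210.0808646917534), np.float64(278.6748255747455), np.int64(83)) pin (np.float64(238.55654424850349), np.float64(242.7612441352532), np.int64(232))
9 (np.float64(210.13622736539153), np.float64(278.61290322580646), np.int64(67)) pin (np.float64(238.57295119801938), np.float64(242.77055096303135), np.int64(203))
10 (np.float64(210.02164021751193), np.float64(278.7048052380424), np.int64(96)) pin (np.float64(238.56447242588462), np.float64(242.69254064392732), np.int64(234))
11 (np.float64(210.01855349405622), np.float64(278.7084768359071), np.int64(97)) pin (np.float64(238.54850299401198), np.float64(242.7076646706587), np.int64(244))
```

View pics/cmp.png

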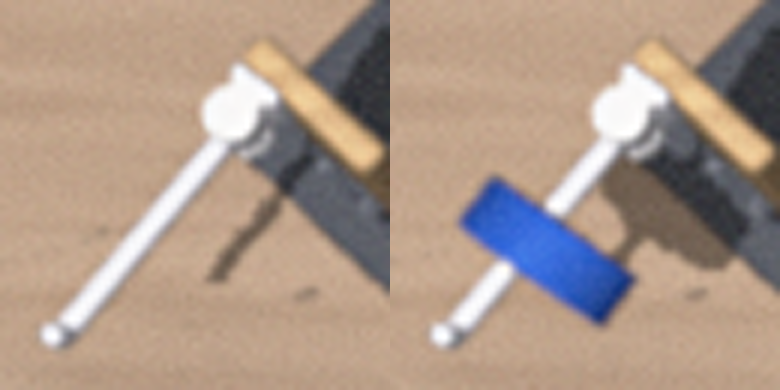

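```bash
python3 -c "
from workcell import telemetry, ctrl
o=telemetry.get_obs(); print(o['t'],o['ft_force'].round(1),abs(o['qvel']).max()); print(ctrl.close_job())"
```

```text
29.2 [ 0.5 -0.3 -0.5] 0.02318231497398664
the job is handed in; nothing more can be done
None
```

I did the job in the order asked and handed it in at 29.2 s:

1. **White hook:** I swung it out until the stop pushed back, at about 11 N.
2. **Tape roll:** I lifted it off the black hook and lowered it onto the white one, where it hangs about 50 mm from the pin.
3. **Black hook:** I folded it flat against its stop, at about 14 N.

**Last checks:**
- The white hook's tip has stayed within 0.1 px of where it was right after it was opened.
- The black hook lies at about 220.9°, where 221.7° was expected, which is within what the camera can measure.
- The roll hangs free on the white hook, with its lip outside the roll.
- In the overhead picture the other things look unmoved; I checked that by eye only.
- The gripper was clear of everything, with about 1 N or less on the force sensor.

**One disagreement:** depth readings put the white hook at 142.7°, 143.3° and 144.2° in turn. I took that as noise, because its tip had not moved in the pictures.

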